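# Fill the table caddy, tall to short

## Robot

A 6-joint arm with a two-finger parallel gripper is mounted at the origin on the work surface; the furniture and walls round the work are solid. World frame = base frame: x ahead of the robot, y to its left, z up, the work surface at z = 0. Lengths are in m, angles in rad, forces in N, time in s.
With the tool pointing down it reaches from about 0.425 to 0.95 m from the base axis. Payload 3.5 kg.
Tool frame: the origin (TCP) lies between the finger pads; the fingertips stand 11 mm ahead of it and the grasp point (between the pads) lies 8 mm behind it (ctrl.nose_length is the distance from the TCP to the fingertips, in m); z points along the fingers, y is the line along which they close (so a half turn about z gives the same grasp; the last joint's range is limited). The gripper opens to 85 mm and grips with 20 to 120 N. Pads are 22 mm wide; open, the fingers measure 114 mm over their backs; the gripper's body (76 mm by 85 mm) begins 54 mm behind the grasp point. The pads swing forward as they close: fully open they stand 13 mm farther back than shut.
Start: joints at [-1.322, 0.286, 1.577, -0, 1.279, -0.15], TCP at [0.262, -0.622, 0.242] pointing down, gripper open.
Joint ranges: [-2.77, 2.77], [-0.9, 2.22], [0.21, 2.48], [-1.53, 4.67], [0.24, 2.81], [-2.84, 2.84]. Speed limits (rad/s): [2.79, 2.79, 3.14, 3.14, 3.14, 3.14].

## Interface

Orientations are given as a rotation vector (axis times angle).
In Python, from workcell import ctrl gives the robot as it stands. The module is installed in compiled form; this text tells all that it offers.
- The arm moves only by the tool carry_out, never from a script. Its argument "deltas" is a list of rows, each a list of 7 numbers: the shift along the tool's x, y, z each as a share of 150 mm, from -1 to 1, then the turn, a rotation vector about the tool's x, y, z each as a share of 90 degrees, from -1 to 1, then the finger opening in mm, from 0 to 85.4. A call has 1 to 8 rows; each row shifts and turns the commanded pose from where the row before left it, along the tool's axes as they then stand; what a row does not reach is not made up. A row lasts 1/10 s, in which the tool goes at most 50 mm and 8.59 degrees, less where a joint would pass 70% of its speed; a pose out of reach is approached as far as the arm can. A call with a number of a shift or a turn outside -1 to 1 is refused whole. A call with a gripper value outside its range is refused whole. The fingers move at their own pace and stop on an object; "force" is the grip in N (left out, the last holds). Time passes only in rows, so rows that do not move let the fingers close. It gives the time, the measured TCP pose, the force, the opening and the grip force at its end, in the units of the state.
- ctrl.get_state(): the state, without advancing time (a new reading comes with each control period).
- ctrl.capture(name): name is "scene" or "top"; returns a dict with "pixels" (420x560x3 uint8, blue, green, red), "mtx" (3x3 intrinsics, pixels), "T" (4x4, takes a point from camera to world coordinates). Camera axes: x right, y down, z forward; pixel columns grow to the right and rows downward; lengths in m; the calibration is good to about 2 mm. A picture is of the moment at which its call begins. There is no depth.
- ctrl.sign_off(): hands the job in; it is judged then, once.
The state is a dict: "time": time; "joints": joint angles; "qd": joint speeds; "effort": joint torques, N m; "tool_pos": TCP position; "tool_rot": TCP orientation; "contact_force": force on the tool from outside, world axes, zero at the start; "moment": the same for the moment, N m; "width": finger opening in m; "grasp_force": force on a finger pad.
Only numpy, scipy, OpenCV 4.12 (cv2) and the standard library are available. Lean on these libraries where they do the work, as an engineer would, in place of code of your own. Each camera call takes 0.05 s, during which the arm holds its last target. There are 200 camera calls.

## Task

Put the tall wooden mill, the small red-lidded spice jar and the salt shaker into the wooden table caddy, each standing upright on the floor of its own compartment and stepping down in height from the end with the carrying handle: tall mill next to the handle, spice jar in the middle, salt shaker at the low end. Set them down, do not drop them, and leave the two look-alikes, the big red-lidded rice jar and the short wooden mill, standing where they are.

Things in the scene. Friction and masses are not known exactly. Their poses are not given: they have to be found in the camera images.
- caddy: Open wooden caddy, fixed, any yaw, 86 x 231 mm. Origin: centre of its underside, z up; its y axis runs along the row of three compartments to the handle end (+y). Floor 6 mm thick, side and end walls 5 mm thick, 42 mm high, two partitions 5 mm thick, 38 mm high. Handle end: 12 mm thick board with uprights and a cross dowel (along x, 92 mm long), 104 mm high in all.
- well_tall (a point): Centre of the floor (6 mm above the table) of the compartment next to the handle, 76 x 76 mm inside, at y = +65.5 mm of the caddy; for the tall mill.
- well_middle (a point): Centre of the floor (6 mm above the table) of the middle compartment, 76 mm (caddy x) by 64 mm (caddy y) inside, at y = -9.5 mm of the caddy; for the spice jar.
- well_low (a point): Centre of the floor (6 mm above the table) of the compartment at the low end, 76 mm (caddy x) by 64 mm (caddy y) inside, at y = -78.5 mm of the caddy; for the salt shaker.
- tall_mill: Tall turned-wood mill, 170 mm high; body 58 mm across at the foot, up to 122 mm; round head about 49 mm across between 123 and 159 mm, to be gripped at about 140 mm; small knob on top. The head does not turn. About 0.18 kg. Origin: centre of its underside, z up.
- spice_jar: Small glass spice jar with a red lid, 106 mm high, 45 mm across; lid from 85 to 106 mm, glass 42 mm across below. About 0.11 kg. Origin: centre of its underside, z up.
- shaker: Glass salt shaker with a domed grey metal cap, 90 mm high, 44 mm across up to 66 mm, narrowing to 34 mm at the cap above. About 0.1 kg. Origin: centre of its underside, z up.
- rice_jar: Look-alike of the spice jar, not to be moved: big glass jar of rice with a red lid, 181 mm high, 68 mm across. Origin: centre of its underside, z up.
- short_mill: Look-alike of the tall mill, not to be moved: short turned-wood mill, 95 mm high, 49 mm across at the foot, head 42 mm across. Origin: centre of its underside, z up.

How it is judged:
By the outcome, as a careful person would: the job done as asked, in the order asked, and still so for the second after the job is handed in, with the robot touching nothing.
It also fails if it takes over 93 s, if anything falls off the work surface, if the arm or the gripper's body presses on something with over 40 N, if the wrist force passes 120 N, or if a joint passes its speed limit or range.

## Working session

There is one attempt and no reset: what is moved stays moved. The work goes in short steps, Python scripts to look and compute and a tool call to move; the robot and the scene stay as the last step left them, time stands still between calls to the robot, and variables do not carry over. Pictures are saved under pics/ and viewed, at most 14 in all, crops included, and the job is handed in when it is done.

Besides the shell and the picture viewer there is one more tool, called after "Call:" as a command line: name --pt "numbers of a row" for each row, then --argument value for the rest. carry_out: Moves the arm, as the interface text tells. Its arguments: {"type":"object","properties":{"deltas":{"type":"array","items":{"type":"array","items":{"type":"number"}}},"force":{"type":"number"}},"required":["deltas"]}

```bash
mkdir -p pics
python3 - <<'E'
from workcell import ctrl
import cv2,numpy as np
np.set_printoptions(precision=4,suppress=True)
for n in("scene","top"):
    c=ctrl.capture(n); cv2.imwrite(f"pics/{n}0.png",c["pixels"]); np.savez(f"{n}0.npz",**c); print(n,c["mtx"],c["T"])
print(ctrl.get_state(),ctrl.nose_length)
E
```

```text
scene [[504.8272   0.     273.5042]
 [  0.     504.8272 209.9648]
 [  0.       0.       1.    ]] [[-0.7448 -0.431   0.5095 -0.0541]
 [-0.6673  0.4781 -0.571   0.7873]
 [ 0.0025 -0.7653 -0.6437  0.7028]
 [ 0.      0.      0.      1.    ]]
top [[463.3025   0.     281.7459]
 [  0.     463.3025 212.854 ]
 [  0.       0.       1.    ]] [[-0.0017 -0.9913  0.1317  0.3667]
 [-0.9982  0.0095  0.0585  0.1362]
 [-0.0593 -0.1313 -0.9896  0.9899]
 [ 0.      0.      0.      1.    ]]
{'time': 0.1, 'joints': array([-1.322 ,  0.2871,  1.578 , -0.    ,  1.2786, -0.15  ]), 'qd': array([ 0.0016, -0.0033, -0.0052,  0.0004, -0.0004,  0.001 ]), 'effort': array([  0.0005, -40.7299, -29.3699,  -0.0002,   0.0034,  -0.    ]), 'tool_pos': array([ 0.262 , -0.6215,  0.2411]), 'tool_rot': array([-3.0773, -0.6219,  0.0002]), 'contact_force': array([-0.7063, -0.1941,  0.1697]), 'moment': array([-0.0084, -0.013 , -0.0086]), 'grasp_force': 0.0, 'width': 0.08536539577303515} 0.011
```

View pics/scene0.png

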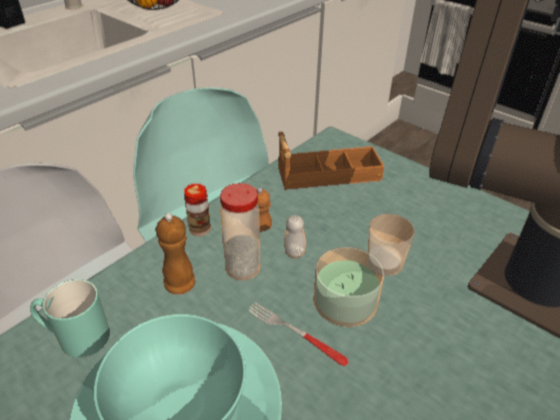

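View pics/top0.png

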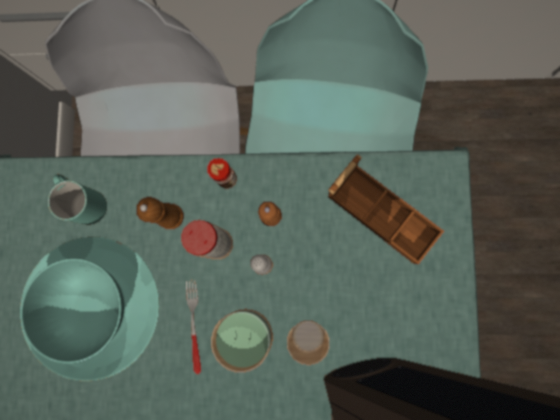

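The scene view shows the tall mill at (175,255), the spice jar at (198,208), the shaker at (295,237) and the caddy at (330,165). In the top view the mill head is at (150,209), the red spice lid at (219,170), the shaker at (261,264) and the caddy from its handle at (345,178) to its low end at (428,247). The look-alikes are the rice jar at top (203,238) and the short mill at (269,212). I'll zoom in for edges.

Run:
```python
import cv2
a=cv2.imread("pics/scene0.png")[125:305,145:395]; b=cv2.imread("pics/top0.png")[145:285,125:325]; c=cv2.imread("pics/top0.png")[145:275,315:455]
cv2.imwrite("pics/sc.png",cv2.resize(a,None,fx=3.2,fy=3.2,interpolation=3)); cv2.imwrite("pics/tb.png",cv2.resize(b,None,fx=4,fy=4,interpolation=3)); cv2.imwrite("pics/tc.png",cv2.resize(c,None,fx=4,fy=4,interpolation=3))
```

```text
(no output)
```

View pics/sc.png

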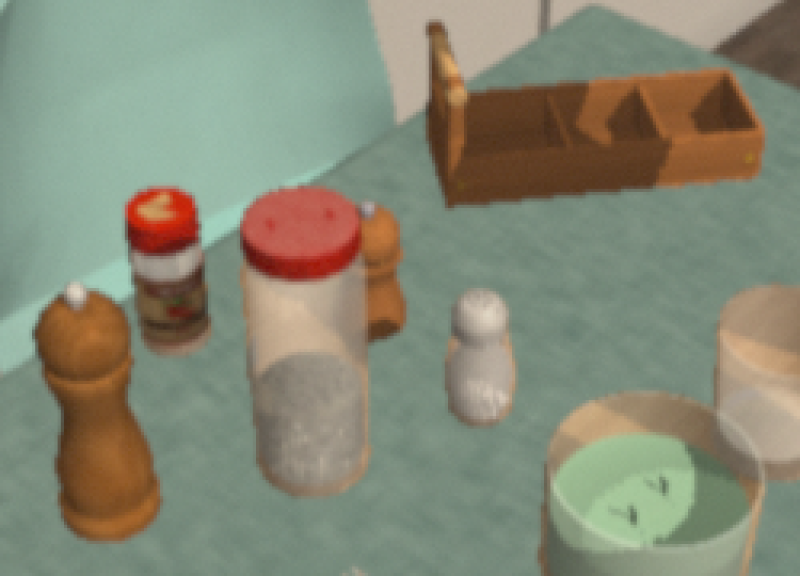

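View pics/tb.png

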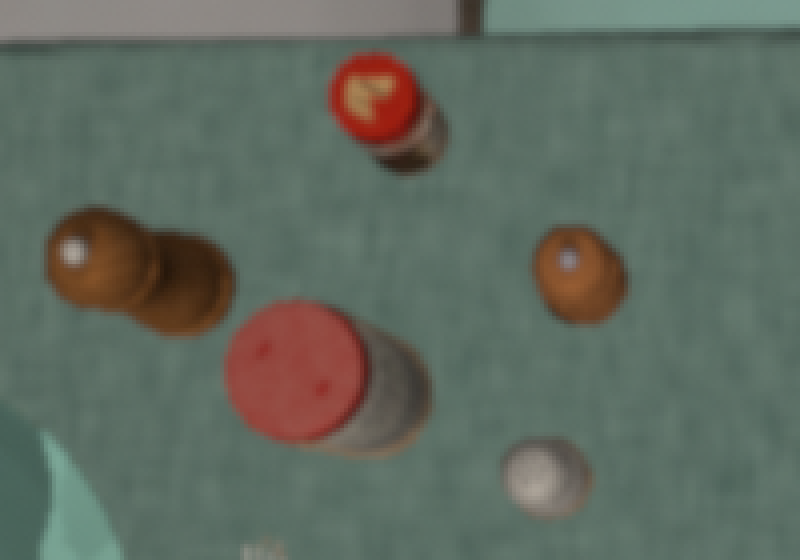

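View pics/tc.png

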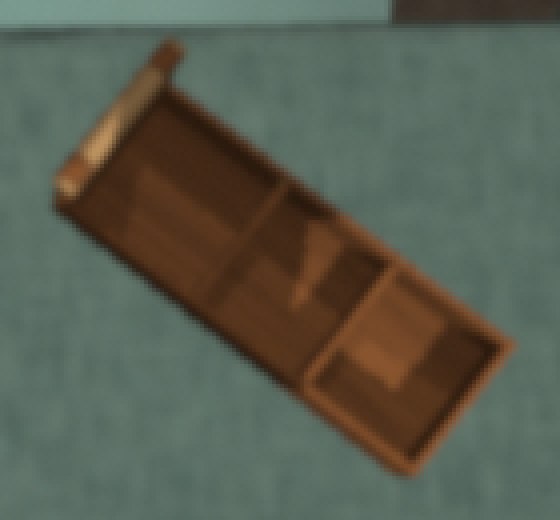

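```bash
cat > geo.py <<'E'
import numpy as np,cv2
C={n:np.load(f"{n}0.npz") for n in("scene","top")}
def ray(n,p,c=None):
    c=c or C[n]; d=c["T"][:3,:3]@np.linalg.solve(c["mtx"],[p[0],p[1],1]); return c["T"][:3,3],d/np.linalg.norm(d)
def plane(n,p,z,c=None):
    o,d=ray(n,p,c); return o+d*(z-o[2])/d[2]
def tri(ps,pt):
    (a,u),(b,v)=ray("scene",ps),ray("top",pt)
    s,t=np.linalg.lstsq(np.c_[u,-v],b-a,rcond=None)[0]
    P,Q=a+s*u,b+t*v; return (P+Q)/2,np.linalg.norm(P-Q)
S=lambda x,y:((x+.5)/3.2-.5+145,(y+.5)/3.2-.5+125)
TB=lambda x,y:((x+.5)/4-.5+125,(y+.5)/4-.5+145)
TC=lambda x,y:((x+.5)/4-.5+315,(y+.5)/4-.5+145)
E
python3 - <<'E'
from geo import *
np.set_printoptions(precision=4,suppress=True)
for n in C:
    im=C[n]["pixels"]; h=cv2.cvtColor(im,cv2.COLOR_BGR2HSV)
    red=((h[...,0]<6)|(h[...,0]>174))&(h[...,1]>130)&(h[...,2]>80)
    org=(h[...,0]>5)&(h[...,0]<18)&(h[...,1]>130)&(h[...,2]>50)
    for k,m in(("red",red),("org",org)):
        m=cv2.morphologyEx(m.astype(np.uint8)*255,cv2.MORPH_CLOSE,np.ones((7,7)))
        for c in cv2.findContours(m,0,1)[0]:
            if cv2.contourArea(c)>150: print(n,k,cv2.boundingRect(c),cv2.minEnclosingCircle(c))
P=lambda s,*a:print(s,*a)
P("knob",tri(S(76,294),TB(72,250)))
P("head",tri(S(84,340),TB(98,259)))
P("foot",plane("top",TB(180,282),.01),plane("scene",S(109,515),0.0))
P("lid",tri(S(163,207),TB(374,98)),plane("top",TB(374,98),.106))
P("cap",tri(S(481,316),TB(535,476)))
P("shaker base",plane("scene",S(481,400),0.008))
P("rice",tri(S(301,225),TB(297,371))); P("short knob",tri(S(368,209),TB(568,259)))
A,B=tri(S(730,71),TC(513,345)),tri(S(764,136),TC(410,473)); P("low corners",A,B)
a,b=[plane("top",TC(*p),.042) for p in((513,345),(410,473))]; P(a,b,np.linalg.norm(a-b))
D=[plane("top",TC(*p),z) for p,z in(((58,207),.03),((172,45),.100),((65,188),.1))]; P("hand",D,np.linalg.norm(D[1]-D[2]))
q=[plane("top",TC(*p),.042) for p in((290,180),(210,305),(392,265),(308,385))];P("part",q)
E
```

```text
scene red (304, 334, 44, 32) ((325.5, 349.5), 25.387104034423828)
scene red (221, 184, 37, 29) ((238.890869140625, 197.74365234375), 18.390291213989258)
scene red (184, 184, 23, 20) ((195.08489990234375, 194.29244995117188), 11.887086868286133)
scene org (156, 210, 52, 84) ((188.08419799804688, 250.5395050048828), 44.73552322387695)
scene org (254, 189, 17, 42) ((258.0, 209.5), 20.718448638916016)
scene org (279, 133, 105, 56) ((330.0, 155.5), 55.74281311035156)
top red (192, 336, 9, 38) ((194.5, 354.5), 18.66825294494629)
top red (182, 221, 35, 34) ((198.85617065429688, 237.26712036132812), 17.505754470825195)
top red (207, 158, 23, 23) ((218.1734619140625, 169.43878173828125), 11.748233795166016)
top org (259, 203, 22, 22) ((269.5, 213.0), 11.926960945129395)
top org (137, 198, 46, 30) ((159.5, 212.5), 23.162569046020508)
top org (330, 156, 113, 107) ((387.41192626953125, 209.05068969726562), 61.14958572387695)
knob (array([0.4879, 0.4389, 0.1665]), np.float64(0.00349061115010221))
head (array([0.4885, 0.4383, 0.134 ]), np.float64(0.0030367638854611003))
foot [0.4944 0.4376 0.01  ]
[... 180 characters left out ...]
2191060333))
shaker base [0.3842 0.2327 0.008 ]
rice (array([0.4317, 0.3315, 0.1774]), np.float64(0.0013164552594947371))
short knob (array([0.4923, 0.2182, 0.0914]), np.float64(0.0027477466452870813))
low corners (array([ 0.452 , -0.1344,  0.0398]), np.float64(0.003095800036883764)) (array([ 0.3879, -0.0809,  0.0387]), np.float64(0.0029499440516648975))
[ 0.4531 -0.133   0.042 ] [ 0.3891 -0.0793  0.042 ] 0.08347433119090417
hand [array([0.5282, 0.0937, 0.03  ]), array([0.596 , 0.0401, 0.1   ]), array([0.5257, 0.0932, 0.1   ])] 0.08806373587862518
part [array([ 0.5389, -0.0246,  0.042 ]), array([0.4746, 0.0178, 0.042 ]), array([ 0.4943, -0.0745,  0.042 ]), array([ 0.4335, -0.0303,  0.042 ])]
```

```bash
cat >> geo.py <<'E'
def proj(n,P,c=None):
    c=c or C[n]; p=c["mtx"]@(c["T"][:3,:3].T@(np.asarray(P)-c["T"][:3,3])); return p[:2]/p[2]
def cad(x,y,z,o=(.4937,-.0164),yaw=np.radians(51)):
    u=np.array([np.cos(yaw),np.sin(yaw)]); v=np.array([u[1],-u[0]]); return np.r_[np.array(o)+v*x+u*y,z]
def shares(frm,to):
    from scipy.spatial.transform import Rotation as R
    from workcell import ctrl
    return R.from_rotvec(ctrl.get_state()["tool_rot"]).inv().apply(np.subtract(to,frm))/.15
E
python3 - <<'E'
from geo import *
out=[]
for n in("top","scene"):
    im=cv2.resize(C[n]["pixels"],None,fx=4,fy=4,interpolation=3)
    L=[((-43,-115.5,42),(43,-115.5,42)),((-43,-115.5,42),(-43,103,42)),((43,-115.5,42),(43,103,42)),((-38,-44,38),(38,-44,38)),((-38,25,38),(38,25,38)),((-46,109.5,98),(46,109.5,98)),((-43,115.5,0),(-43,-115.5,0))]
    for a,b in L:
        q=[tuple(int(v) for v in proj(n,cad(*np.array(k)/1e3))*4+2) for k in(a,b)]; cv2.line(im,*q,(255,255,0),1)
    x,y=(315,145) if n=="top" else (260,120)
    out.append(im[y*4:y*4+520,x*4:x*4+560][:, :])
cv2.imwrite("pics/ov.png",cv2.resize(np.hstack(out),(800,371),interpolation=cv2.INTER_AREA))
print(proj("top",[.488,.4385,.141]))
for p in((241,340),(308,342)): print(plane("top",p,.06))
E
```

```text
[148.27832086 209.72345336]
[0.23889908 0.27187815 0.06      ]
[0.23594938 0.14032408 0.06      ]
```

View pics/ov.png

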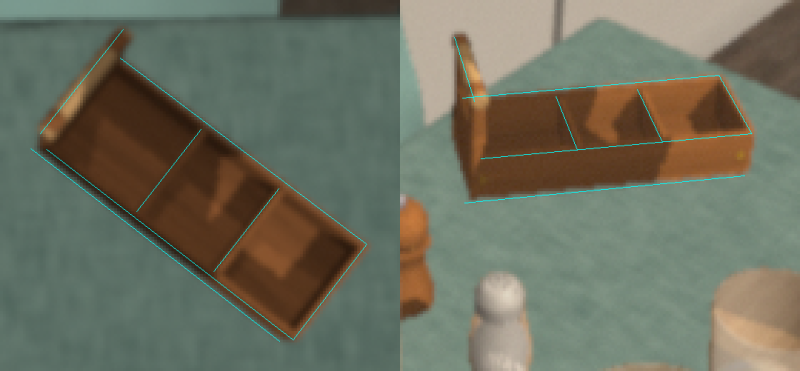

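Call:
carry_out --pt "0 0 -0.1 0 0 -0.078 85" --pt "0 0 -0.1 0 0 -0.078 85" --pt "0 0 0 0 0 -0.078 85" --pt "0 0 0 0 0 -0.079 85" --pt "0 0 0 0 0 0 85" --force 40

```text
time: 0.6
tool_pos: [0.2621, -0.6217, 0.2717]
tool_rot: [-2.835, -1.352, -0.0]
contact_force: [0.1, 0.1, 0.0]
width: 0.0851
grasp_force: 0.0
```

The caddy outline fits to about 2–3 mm in both views (low end at overlay (330,290), handle at (85,85)). The wells are good to well within their 9 mm slack.

Call:
carry_out --pt "0.31 -0.042 0 0 0 0 85" --pt "0.31 -0.042 0 0 0 0 85" --pt "0.31 -0.042 0 0 0 0 85" --pt "0.31 -0.042 0 0 0 0 85" --pt "0.31 -0.042 0 0 0 0 85" --pt "0.31 -0.042 0 0 0 0 85" --pt "0.31 -0.042 0 0 0 0 85" --pt "0.31 -0.042 0 0 0 0 85"

```text
time: 1.4
tool_pos: [0.4575, -0.2992, 0.272]
tool_rot: [-2.837, -1.348, 0.0]
contact_force: [0.1, -0.3, 0.2]
width: 0.0849
grasp_force: 0.0
```

Call:
carry_out --pt "0.31 -0.042 0 0 0 0 85" --pt "0.31 -0.042 0 0 0 0 85" --pt "0.31 -0.042 0 0 0 0 85" --pt "0.31 -0.042 0 0 0 0 85" --pt "0.31 -0.042 0 0 0 0 85" --pt "0.2 -0.228 0 0 0 0 85" --pt "0.2 -0.228 0 0 0 0 85" --pt "0.2 -0.228 0 0 0 0 85"

```text
time: 2.2
tool_pos: [0.555, 0.0357, 0.2716]
tool_rot: [-2.837, -1.348, 0.001]
contact_force: [0.5, 0.8, -1.0]
width: 0.0851
grasp_force: 0.0
```

Call:
carry_out --pt "0.2 -0.228 0 0 0 0 85" --pt "0.2 -0.228 0 0 0 0 85" --pt "0.2 -0.228 0 0 0 0 85" --pt "0.2 -0.228 0 0 0 0 85" --pt "0.2 -0.228 0 0 0 0 85" --pt "0.2 -0.228 0 0 0 0 85" --pt "0 0 0 0 0 0 85"

```text
time: 2.9
tool_pos: [0.5074, 0.3074, 0.2718]
tool_rot: [-2.832, -1.356, 0.001]
contact_force: [0.5, 0.4, -0.3]
width: 0.0854
grasp_force: 0.0
```

Call:
carry_out --pt "0.15 -0.163 0 0 0 0 85" --pt "0.15 -0.163 0 0 0 0 85" --pt "0.15 -0.163 0 0 0 0 85" --pt "0.148 -0.162 0 0 0 0 85" --pt "0 0 0.15 0 0 0 85" --pt "0 0 0.15 0 0 0 85" --pt "0 0 0 0 0 0 85"

```text
time: 3.6
tool_pos: [0.4879, 0.4326, 0.2223]
tool_rot: [2.835, 1.349, -0.014]
contact_force: [-0.3, -0.5, 0.1]
width: 0.085
grasp_force: 0.0
```

Run:
```python
from geo import *
from workcell import ctrl
s=ctrl.capture("scene")["pixels"][90:300,80:300]; t=ctrl.capture("top")["pixels"][130:270,80:240]
cv2.imwrite("pics/m1.png",np.hstack([cv2.resize(s,(420,400),interpolation=3),cv2.resize(t,(380,400),interpolation=3)])); st=ctrl.get_state(); print(st["tool_pos"],st["joints"])
```

```text
[0.48981536 0.43345698 0.22674653] [ 5.69609393e-01  2.54078802e-01  1.64490171e+00 -1.76250538e-04
  1.24433744e+00  1.25185257e+00]
```

View pics/m1.png

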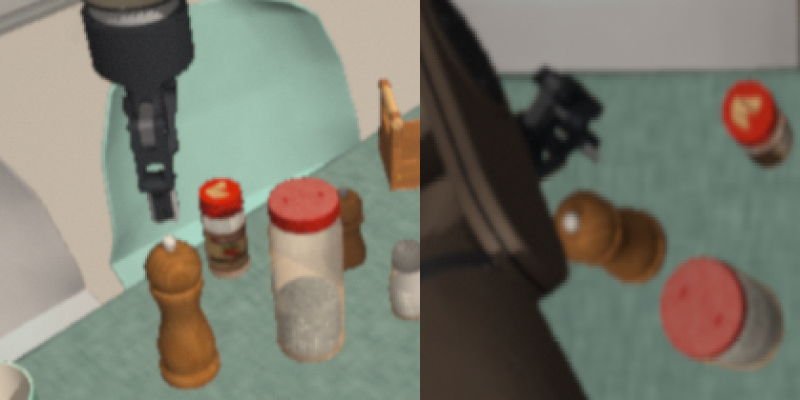

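Run:
```python
from geo import *
for s in(1,-1):
    for w in(.043,.057):
        P=[.4898+s*w*.777,.4335-s*w*.629,.216]; print(s,w,proj("top",P),proj("scene",P))
```

```text
1 0.043 [152.26417019 183.42291002] [165.18615704 174.21683911]
1 0.057 [157.47233746 177.18805049] [165.21221528 169.29219163]
-1 0.043 [120.00811055 222.03764536] [165.01018225 207.47365088]
-1 0.057 [114.71390313 228.37550624] [164.97864903 213.43299503]
```

Call:
carry_out --pt "0.024 -0.035 0 0 0 0 85" --pt "0 0 0 0 0 0 85" --pt "0 0 0 0 0 0 85"

```text
time: 4.0
tool_pos: [0.4885, 0.4406, 0.2288]
tool_rot: [-2.835, -1.353, -0.004]
contact_force: [0.3, -0.3, -0.2]
width: 0.0851
grasp_force: 0.0
```

Call:
carry_out --pt "0 0 0.16 0 0 0 85" --pt "0 0 0.16 0 0 0 85" --pt "0 0 0.16 0 0 0 85" --pt "0 0 0.16 0 0 0 85" --pt "0 0 0 0 0 0 85" --pt "0 0 0 0 0 0 85"

```text
time: 4.6
tool_pos: [0.4882, 0.4402, 0.1318]
tool_rot: [2.835, 1.353, -0.0]
contact_force: [-0.3, 0.3, 0.4]
width: 0.0849
grasp_force: 0.0
```

Call:
carry_out --pt "0 0 0 0 0 0 60" --pt "0 0 0 0 0 0 54" --pt "0 0 0 0 0 0 40" --pt "0 0 0 0 0 0 40" --pt "0 0 0 0 0 0 40" --pt "0 0 0 0 0 0 40" --pt "0 0 0 0 0 0 40" --pt "0 0 0 0 0 0 40" --force 40

```text
time: 5.4
tool_pos: [0.4892, 0.4409, 0.1337]
tool_rot: [-2.835, -1.353, -0.006]
contact_force: [0.0, -0.7, 6.0]
width: 0.0471
grasp_force: 41.0
```

Call:
carry_out --pt "0 0 -0.05 0 0 0 40" --pt "0 0 -0.15 0 0 0 40" --pt "0 0 -0.2 0 0 0 40" --pt "0 0 -0.25 0 0 0 40" --pt "0 0 -0.25 0 0 0 40" --pt "0 0 -0.25 0 0 0 40" --pt "0 0 -0.2 0 0 0 40" --pt "0 0 -0.05 0 0 0 40"

```text
time: 6.2
tool_pos: [0.4888, 0.4408, 0.3461]
tool_rot: [-2.834, -1.353, -0.011]
contact_force: [1.0, 0.4, -1.3]
width: 0.0472
grasp_force: 41.5
```

Run:
```python
from geo import *
from workcell import ctrl
s=ctrl.capture("scene")["pixels"][0:300,80:340]
cv2.imwrite("pics/m2.png",cv2.resize(s,None,fx=2,fy=2,interpolation=3)); st=ctrl.get_state(); print(st["tool_pos"],st["contact_force"],st["moment"],st["width"])
```

```text
[0.4885844  0.44067501 0.34483773] [ 0.49085571 -0.14107704 -0.78102454] [ 0.02081867  0.00124668 -0.01072667] 0.047253459637804515
```

View pics/m2.png

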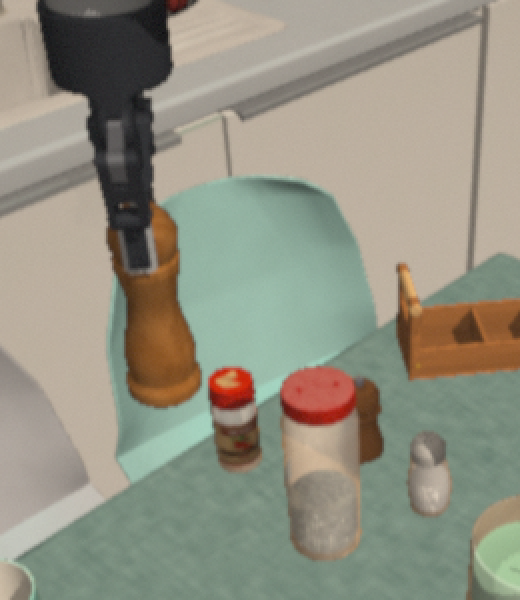

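Run:
```python
from geo import *
for o in(0,-.005,-.01):
    c=np.array([.4886,.4407])+o*np.array([.629,.777])
    print(o,proj("scene",[*c,.223]),proj("scene",[*c,.345+.01]))
```

```text
0 [161.31508486 189.03011367] [147.90568177 113.45124794]
-0.005 [164.58149495 188.72332372] [151.58104555 113.17379319]
-0.01 [167.84277371 188.41701571] [155.24993419 112.89682725]
```

Call:
carry_out --pt "-0.1 0.1 0 0 0 0 40" --pt "-0.19 0.195 0 0 0 0 40" --pt "-0.19 0.195 0 0 0 0 40" --pt "-0.19 0.195 0 0 0 0 40" --pt "-0.19 0.195 0 0 0 0 40" --pt "-0.19 0.195 0 0 0 0 40" --pt "-0.19 0.195 0 0 0 0 40" --pt "-0.19 0.195 0 0 0 0 40"

```text
time: 7.05
tool_pos: [0.5227, 0.1336, 0.3378]
tool_rot: [-2.833, -1.352, 0.008]
contact_force: [1.5, -0.7, -2.5]
width: 0.0473
grasp_force: 41.6
```

Call:
carry_out --pt "-0.19 0.195 0 0 0 0 40" --pt "-0.14 0.14 0 0 0 0 40" --pt "-0.1 0.1 0 0 0 0 40" --pt "-0.044 0.055 0 0 0 0 40" --pt "0 0 0 0 0 0 40" --pt "0 0 0 0 0 0 40" --pt "0 0 0 0 0 0 40"

```text
time: 7.75
tool_pos: [0.5361, 0.0348, 0.3408]
tool_rot: [-2.834, -1.355, 0.001]
contact_force: [0.3, 0.4, -2.2]
width: 0.0471
grasp_force: 41.6
```

Call:
carry_out --pt "-0.01 0.005 0.1 0 0 0 40" --pt "0 0 0.2 0 0 0 40" --pt "0 0 0.25 0 0 0 40" --pt "0 0 0.25 0 0 0 40" --pt "0 0 0.15 0 0 0 40" --pt "0 0 0.05 0 0 0 40" --pt "0 0 0 0 0 0 40" --pt "0 0 0 0 0 0 40"

```text
time: 8.55
tool_pos: [0.5368, 0.0322, 0.1927]
tool_rot: [2.834, 1.353, 0.003]
contact_force: [-0.0, 1.2, -1.7]
width: 0.0467
grasp_force: 41.7
```

Run:
```python
from geo import *
from workcell import ctrl
s=ctrl.capture("scene")["pixels"][50:210,240:400]; t=ctrl.capture("top")["pixels"][140:300,300:460]
cv2.imwrite("pics/m3.png",cv2.resize(np.hstack([s,t]),(800,400),interpolation=3)); st=ctrl.get_state(); print(st["tool_pos"],st["contact_force"])
```

```text
[0.53719608 0.03205045 0.19344165] [-0.00812261  0.11264344 -1.46476663]
```

View pics/m3.png

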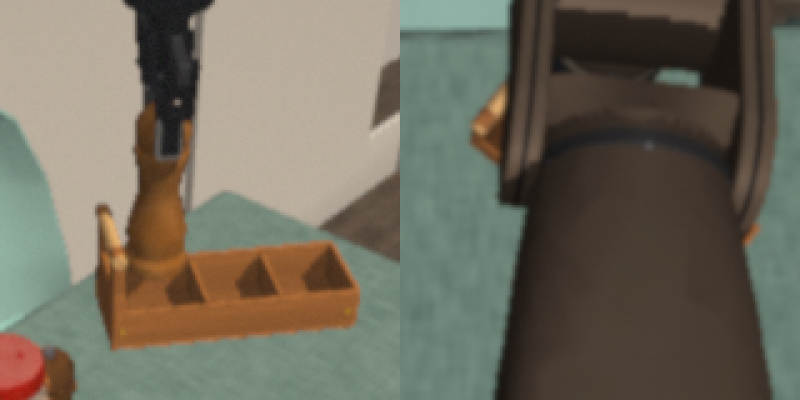

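Run:
```python
from geo import *
np.set_printoptions(precision=4,suppress=True)
M=lambda x,y:((x+.5)/2.5-.5+240,(y+.5)/2.5-.5+50)
u=np.array([np.cos(np.radians(51)),np.sin(np.radians(51))]);v=np.array([u[1],-u[0]]);o=np.array([.4939,-.0185])
def loc(p,z):
    d=plane("scene",M(*p),z)[:2]-o; return np.array([d@v,d@u])*1e3
for k,p,z in(("part2 far",(193,253),.038),("p2 near",(205,302),.038),("p1 far",(265,253),.038),("p1 near",(279,298),.038),("low far",(335,242),.042),("low near",(358,285),.042),("foot",(157,262),.062)): print(k,loc(p,z))
print(proj("scene",[.5372,.032,.0625]),M(157,262), [ (np.array([.5372,.032])-o)@w for w in(v,u)])
```

```text
part2 far [46.2948 17.6772]
p2 near [-33.3541  24.8352]
p1 far [ 35.6756 -50.001 ]
p1 near [-37.7162 -42.8928]
low far [  37.8893 -119.3137]
low near [ -34.5258 -117.9198]
foot [ 1.6063 62.7835]
[300.8806 154.3935] (302.5, 154.5) [np.float64(0.0018697403830700496), np.float64(0.066495443986035)]
```

Call:
carry_out --pt "0 0 0.1 0 0 0 40" --pt "0 0 0.1 0 0 0 40" --pt "0 0 0.06 0 0 0 40" --pt "0 0 0.03 0 0 0 40" --pt "0 0 0.02 0 0 0 40" --pt "0 0 0 0 0 0 40"

```text
time: 9.25
tool_pos: [0.5358, 0.0321, 0.1443]
tool_rot: [-2.835, -1.353, 0.001]
contact_force: [-0.2, -0.1, -1.7]
width: 0.0471
grasp_force: 41.7
```

Call:
carry_out --pt "0 0 0.015 0 0 0 40" --pt "0 0 0.01 0 0 0 40" --pt "0 0 0.01 0 0 0 40" --pt "0 0 0 0 0 0 40"

```text
time: 9.65
tool_pos: [0.5362, 0.032, 0.1399]
tool_rot: [2.835, 1.353, 0.001]
contact_force: [0.7, 0.1, -1.3]
width: 0.0468
grasp_force: 41.7
```

Call:
carry_out --pt "0 0 0.007 0 0 0 40" --pt "0 0 0.007 0 0 0 40" --pt "0 0 0 0 0 0 40"

```text
time: 9.95
tool_pos: [0.537, 0.0322, 0.1396]
tool_rot: [2.835, 1.352, 0.003]
contact_force: [-0.6, 0.3, 7.2]
width: 0.0467
grasp_force: 42.4
```

Call:
carry_out --pt "0 0 0 0 0 0 48" --pt "0 0 0 0 0 0 52" --pt "0 0 0 0 0 0 60" --pt "0 0 0 0 0 0 70" --pt "0 0 0 0 0 0 80" --pt "0 0 -0.05 0 0 0 80" --pt "0 0 -0.1 0 0 0 80" --pt "0 0 -0.15 0 0 0 80"

```text
time: 10.75
tool_pos: [0.5353, 0.0321, 0.1827]
tool_rot: [-2.834, -1.352, 0.003]
contact_force: [0.6, 0.2, -0.2]
width: 0.08
grasp_force: 0.0
```

Call:
carry_out --pt "0 0 -0.2 0 0 0 85" --pt "0 0 -0.2 0 0 0 85" --pt "0 0 -0.15 0 0 0 85" --pt "0 0 -0.05 0 0 0 85" --pt "0 0 0 0 0 0 85"

```text
time: 11.25
tool_pos: [0.5367, 0.032, 0.2747]
tool_rot: [2.833, 1.352, 0.005]
contact_force: [0.6, 0.3, -0.4]
width: 0.0852
grasp_force: 0.0
```

Call:
carry_out --pt "0.15 -0.1 0 0 0 0 85" --pt "0.25 -0.15 0 0 0 0 85" --pt "0.25 -0.15 0 0 0 0 85" --pt "0.25 -0.15 0 0 0 0 85" --pt "0.25 -0.15 0 0 0 0 85" --pt "0.25 -0.15 0 0 0 0 85" --pt "0.15 -0.1 0 0 0 0 85" --pt "0.06 -0.05 0 0 0 0 85"

```text
time: 12.05
tool_pos: [0.5702, 0.3162, 0.2699]
tool_rot: [-2.833, -1.356, 0.006]
contact_force: [-0.4, -0.3, -0.1]
width: 0.0848
grasp_force: 0.0
```

Call:
carry_out --pt "0 0 0 0 0 0 85" --pt "0 0 0 0 0 0 85" --pt "0 0 0 0 0 0 85"

```text
time: 12.35
tool_pos: [0.5713, 0.3127, 0.2723]
tool_rot: [2.836, 1.351, -0.001]
contact_force: [-0.7, -0.2, -0.1]
width: 0.0849
grasp_force: 0.0
```

Run:
```python
from geo import *
from workcell import ctrl
s=ctrl.capture("scene"); t=ctrl.capture("top"); np.savez("scene1.npz",**s); np.savez("top1.npz",**t)
a=s["pixels"][60:270,155:395]; b=t["pixels"][140:300,180:460]
cv2.imwrite("pics/m4.png",np.vstack([cv2.resize(a,(400,350),interpolation=3).repeat(1,0),cv2.resize(b,(400,229),interpolation=3)])); st=ctrl.get_state(); print(st["tool_pos"],st["joints"])
```

```text
[0.5714939  0.31278207 0.27266212] [ 3.45349060e-01  2.14232301e-01  1.60767864e+00 -2.18668484e-04
  1.31955591e+00  1.02748839e+00]
```

View pics/m4.png

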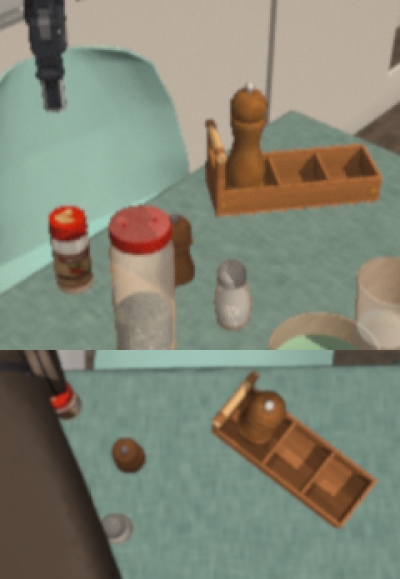

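The mill stands upright in the compartment next to the handle: scene crop (248,140), top crop (262,415). The gripper is above the spice jar at (70,245).

Call:
carry_out --pt "0 0 0.15 0 0 0 85" --pt "0 0 0.25 0 0 0 85" --pt "0 0 0.25 0 0 0 85" --pt "0 0 0.25 0 0 0 85" --pt "0 0 0.2 0 0 0 85" --pt "0 0 0.1 0 0 0 85" --pt "0 0 0.04 0 0 0 85" --pt "0 0 0 0 0 0 85"

```text
time: 13.25
tool_pos: [0.5717, 0.3139, 0.0868]
tool_rot: [2.836, 1.352, 0.0]
contact_force: [0.8, -0.5, 0.5]
width: 0.0852
grasp_force: 0.0
```

Call:
carry_out --pt "0 0 0 0 0 0 55" --pt "0 0 0 0 0 0 50" --pt "0 0 0 0 0 0 38" --pt "0 0 0 0 0 0 38" --pt "0 0 0 0 0 0 38" --pt "0 0 0 0 0 0 38" --pt "0 0 0 0 0 0 38" --force 35

```text
time: 13.95
tool_pos: [0.5725, 0.3146, 0.0884]
tool_rot: [2.835, 1.353, 0.005]
contact_force: [-0.0, -0.3, 5.9]
width: 0.0432
grasp_force: 35.5
```

Call:
carry_out --pt "0 0 -0.05 0 0 0 38" --pt "0 0 -0.15 0 0 0 38" --pt "0 0 -0.25 0 0 0 38" --pt "0 0 -0.25 0 0 0 38" --pt "0 0 -0.25 0 0 0 38" --pt "0 0 -0.25 0 0 0 38" --pt "0 0 -0.15 0 0 0 38" --pt "0 0 -0.05 0 0 0 38"

```text
time: 14.75
tool_pos: [0.572, 0.3146, 0.3]
tool_rot: [2.835, 1.353, 0.008]
contact_force: [-0.1, -0.9, -1.2]
width: 0.0436
grasp_force: 35.8
```

Run:
```python
from geo import *
np.set_printoptions(precision=4,suppress=True)
from workcell import ctrl
st=ctrl.get_state(); print(st["tool_pos"],st["contact_force"],st["width"],st["grasp_force"])
im=ctrl.capture("scene")["pixels"]; h=cv2.cvtColor(im,cv2.COLOR_BGR2HSV)
m=(((h[...,0]<6)|(h[...,0]>174))&(h[...,1]>130)&(h[...,2]>80)).astype(np.uint8)
for c in cv2.findContours(m,0,1)[0]:
    if cv2.contourArea(c)>40: print(cv2.boundingRect(c))
t=st["tool_pos"]
for o in(0,-.005): print(proj("scene",t+o*np.array([.629,.777,0])+[0,0,.006]))
# caddy wood in the clear top view: partition lines
t=np.load("top1.npz"); im=t["pixels"]
cv2.imwrite("pics/tc1.png",cv2.resize(im[145:275,315:455],None,fx=4,fy=4,interpolation=3))
for w in(-.0095,-.0785): print(cad(0,w,0,o=(.4939,-.0185)))
```

```text
[0.572  0.3146 0.3   ] [-0.0982 -0.9221 -1.1926] 0.04364540358121903 35.8119486211217
(304, 334, 44, 32)
(221, 184, 37, 29)
(170, 87, 8, 19)
(190, 86, 6, 18)
[182.7695  95.0028]
[185.7842  94.7868]
[ 0.4879 -0.0259  0.    ]
[ 0.4445 -0.0795  0.    ]
```

View pics/tc1.png

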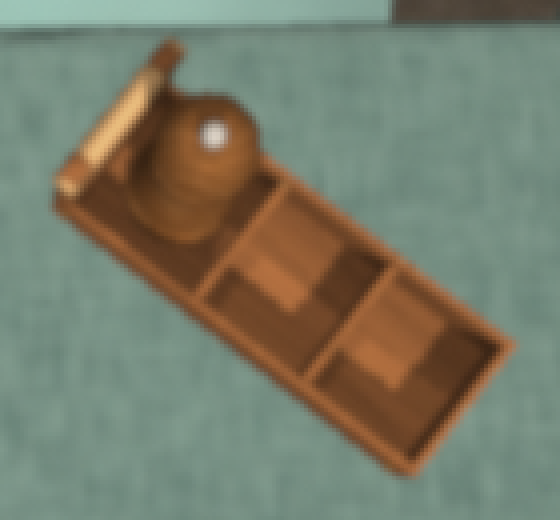

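Clear view: the partitions run at (280,190)–(203,298) and (388,268)–(308,382), with the low end at (513,345)–(410,473).

Run:
```python
from geo import *
np.set_printoptions(precision=4,suppress=True)
g=lambda a,b,z:[(plane("top",TC(*p),z)[:2]) for p in(a,b)]
p2,p1,lo=g((280,190),(203,298),.038),g((388,268),(308,382),.038),g((513,345),(410,473),.042)
for k,q,y in(("p2",p2,.025),("p1",p1,-.044),("lo",lo,-.1155)):
    m=(q[0]+q[1])/2; u=np.array([.629,.777]); print(k,m,np.linalg.norm(q[0]-q[1]),"origin",m-y*u)
# scene
d=np.load("scene1.npz")["pixels"]
```

```text
p2 [0.5066 0.0004] 0.06898965651721232 origin [ 0.4908 -0.0191]
p1 [ 0.4643 -0.0522] 0.07177050215245635 origin [ 0.492 -0.018]
lo [ 0.4211 -0.1061] 0.08347433119090417 origin [ 0.4937 -0.0164]
```

Call:
carry_out --pt "-0.1 0.06 0 0 0 0 38" --pt "-0.22 0.1 0 0 0 0 38" --pt "-0.22 0.1 0 0 0 0 38" --pt "-0.22 0.1 0 0 0 0 38" --pt "-0.22 0.1 0 0 0 0 38" --pt "-0.22 0.1 0 0 0 0 38" --pt "-0.22 0.1 0 0 0 0 38" --pt "-0.22 0.1 0 0 0 0 38"

```text
time: 15.6
tool_pos: [0.5029, 0.0493, 0.2933]
tool_rot: [-2.833, -1.352, 0.008]
contact_force: [0.2, -0.9, -0.9]
width: 0.0434
grasp_force: 35.8
```

Call:
carry_out --pt "-0.22 0.11 0 0 0 0 38" --pt "-0.15 0.06 0 0 0 0 38" --pt "-0.07 0.03 0 0 0 0 38" --pt "0 0 0 0 0 0 38" --pt "0 0 0 0 0 0 38" --pt "0 0 0 0 0 0 38"

```text
time: 16.2
tool_pos: [0.487, -0.018, 0.296]
tool_rot: [-2.834, -1.354, 0.001]
contact_force: [-0.4, 0.6, -1.3]
width: 0.0436
grasp_force: 35.8
```

Call:
carry_out --pt "-0.04 0.033 0 0 0 0 38" --pt "0 0 0.15 0 0 0 38" --pt "0 0 0.2 0 0 0 38" --pt "0 0 0.2 0 0 0 38" --pt "0 0 0.2 0 0 0 38" --pt "0 0 0.15 0 0 0 38" --pt "0 0 0.05 0 0 0 38" --pt "0 0 0 0 0 0 38"

```text
time: 17.0
tool_pos: [0.4865, -0.0264, 0.153]
tool_rot: [-2.833, -1.353, 0.003]
contact_force: [0.2, 0.6, -0.9]
width: 0.0434
grasp_force: 35.9
```

Run:
```python
from geo import *
from workcell import ctrl
s=ctrl.capture("scene")["pixels"][60:200,250:400]
cv2.imwrite("pics/j1.png",cv2.resize(s,None,fx=4,fy=4,interpolation=3)); st=ctrl.get_state(); print(st["tool_pos"],st["contact_force"])
```

```text
[ 0.48743189 -0.02668079  0.15441423] [ 0.39810896  0.42664071 -0.89529738]
```

View pics/j1.png

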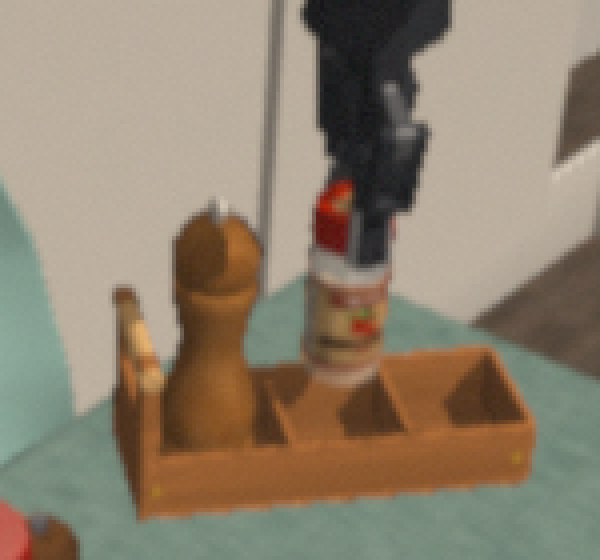

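Jar hangs at (343,375) over the middle compartment, whose centre is near (336,404), so it sits about 3 mm too far toward the low end. I'll nudge it 2 mm and lower it.

Call:
carry_out --pt "0.014 0 0.1 0 0 0 38" --pt "0 0 0.12 0 0 0 38" --pt "0 0 0.08 0 0 0 38" --pt "0 0 0.04 0 0 0 38" --pt "0 0 0.03 0 0 0 38" --pt "0 0 0 0 0 0 38" --pt "0 0 0 0 0 0 38"

```text
time: 17.75
tool_pos: [0.4889, -0.0252, 0.0991]
tool_rot: [2.835, 1.353, 0.002]
contact_force: [-0.1, 0.1, -0.4]
width: 0.0438
grasp_force: 35.9
```

Call:
carry_out --pt "0 0 0.012 0 0 0 38" --pt "0 0 0.01 0 0 0 38" --pt "0 0 0.008 0 0 0 38" --pt "0 0 0 0 0 0 38" --pt "0 0 0 0 0 0 38"

```text
time: 18.25
tool_pos: [0.4886, -0.0251, 0.0944]
tool_rot: [2.835, 1.353, 0.001]
contact_force: [-0.9, 0.4, 2.4]
width: 0.0435
grasp_force: 36.0
```

Call:
carry_out --pt "0 0 0.004 0 0 0 38" --pt "0 0 0 0 0 0 45" --pt "0 0 0 0 0 0 50" --pt "0 0 0 0 0 0 58" --pt "0 0 0 0 0 0 65" --pt "0 0 -0.05 0 0 0 70" --pt "0 0 -0.1 0 0 0 70" --pt "0 0 -0.2 0 0 0 70"

```text
time: 19.05
tool_pos: [0.4866, -0.0247, 0.1445]
tool_rot: [-2.832, -1.351, 0.006]
contact_force: [0.7, -0.1, 0.2]
width: 0.0699
grasp_force: 0.0
```

Call:
carry_out --pt "0 0 -0.25 0 0 0 85" --pt "0 0 -0.25 0 0 0 85" --pt "0 0 -0.25 0 0 0 85" --pt "0 0 -0.15 0 0 0 85" --pt "0 0 -0.05 0 0 0 85" --pt "0 0 0 0 0 0 85"

```text
time: 19.65
tool_pos: [0.4887, -0.0252, 0.2896]
tool_rot: [2.834, 1.352, 0.003]
contact_force: [-0.2, 0.9, -0.7]
width: 0.0849
grasp_force: 0.0
```

Call:
carry_out --pt "0.05 -0.1 0 0 0 0 85" --pt "0.13 -0.225 0 0 0 0 85" --pt "0.13 -0.225 0 0 0 0 85" --pt "0.13 -0.225 0 0 0 0 85" --pt "0.13 -0.225 0 0 0 0 85" --pt "0.13 -0.225 0 0 0 0 85" --pt "0.13 -0.225 0 0 0 0 85" --pt "0.087 -0.173 0 0 0 0 85"

```text
time: 20.45
tool_pos: [0.3827, 0.237, 0.2859]
tool_rot: [-2.833, -1.355, 0.007]
contact_force: [0.5, -0.2, -0.1]
width: 0.0853
grasp_force: 0.0
```

Call:
carry_out --pt "0 0 0.15 0 0 0 85" --pt "0 0 0.2 0 0 0 85" --pt "0 0 0.15 0 0 0 85" --pt "0 0 0 0 0 0 85" --pt "0 0 0 0 0 0 85"

```text
time: 20.95
tool_pos: [0.3843, 0.2351, 0.2122]
tool_rot: [-2.834, -1.353, 0.005]
contact_force: [0.8, -0.1, 0.8]
width: 0.085
grasp_force: 0.0
```

Run:
```python
from geo import *
from workcell import ctrl
s=ctrl.capture("scene")["pixels"][60:290,220:400]
cv2.imwrite("pics/s1.png",cv2.resize(s,None,fx=2.6,fy=2.6,interpolation=3)); st=ctrl.get_state(); print(st["tool_pos"],st["joints"])
for z in(.06,.0774,st["tool_pos"][2]): print((proj("scene",[*st["tool_pos"][:2],z])-[220,60])*2.6)
```

```text
[0.38529273 0.23523359 0.21351949] [ 3.22632249e-01 -1.99292966e-01  2.13341332e+00  1.52694139e-04
  1.20791648e+00  1.00266112e+00]
[193.63051984 443.01056191]
[194.34066864 425.08183858]
[200.53897175 268.59680071]
```

View pics/s1.png

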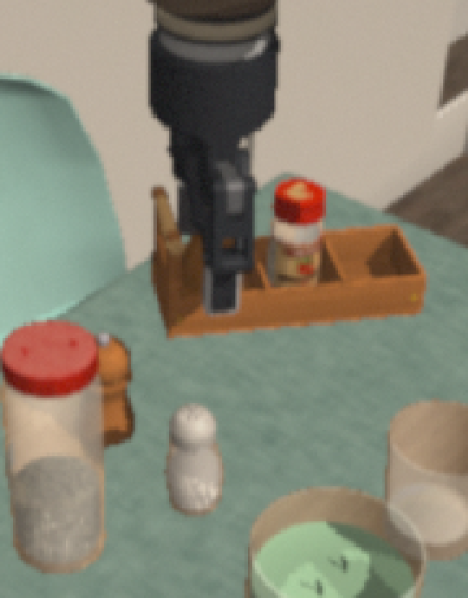

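The spice jar stands upright in the middle compartment at (300,230). The shaker at (193,455) lines up with the projected tool column of 194.

Call:
carry_out --pt "0 0 0.15 0 0 0 85" --pt "0 0 0.2 0 0 0 85" --pt "0 0 0.2 0 0 0 85" --pt "0 0 0.15 0 0 0 85" --pt "0 0 0.05 0 0 0 85" --pt "0 0 0 0 0 0 85"

```text
time: 21.6
tool_pos: [0.3857, 0.235, 0.101]
tool_rot: [-2.835, -1.353, 0.001]
contact_force: [0.9, -0.3, 0.0]
width: 0.0849
grasp_force: 0.0
```

Call:
carry_out --pt "0 0 0.1 0 0 0 85" --pt "0 0 0.12 0 0 0 85" --pt "0 0 0.09 0 0 0 85" --pt "0 0 0.04 0 0 0 85" --pt "0 0 0 0 0 0 85" --pt "0 0 0 0 0 0 85"

```text
time: 22.2
tool_pos: [0.3867, 0.2354, 0.0497]
tool_rot: [2.835, 1.353, 0.004]
contact_force: [0.4, 0.6, 0.1]
width: 0.0849
grasp_force: 0.0
```

Call:
carry_out --pt "0 0 0 0 0 0 55" --pt "0 0 0 0 0 0 50" --pt "0 0 0 0 0 0 38" --pt "0 0 0 0 0 0 38" --pt "0 0 0 0 0 0 38" --pt "0 0 0 0 0 0 38" --pt "0 0 0 0 0 0 38" --force 35

```text
time: 22.9
tool_pos: [0.3863, 0.2351, 0.0489]
tool_rot: [2.835, 1.353, 0.002]
contact_force: [1.4, -0.8, 3.9]
width: 0.0379
grasp_force: 9.6
```

Call:
carry_out --pt "0 0 -0.05 0 0 0 38" --pt "0 0 -0.15 0 0 0 38" --pt "0 0 -0.25 0 0 0 38" --pt "0 0 -0.25 0 0 0 38" --pt "0 0 -0.15 0 0 0 38" --pt "0 0 -0.05 0 0 0 38" --pt "0 0 0 0 0 0 38"

```text
time: 23.6
tool_pos: [0.3856, 0.235, 0.1838]
tool_rot: [-2.835, -1.353, -0.002]
contact_force: [0.8, 0.4, -1.3]
width: 0.0379
grasp_force: 9.2
```

Call:
carry_out --pt "0 0 0 0 0 0 34" --pt "0 0 0 0 0 0 30" --pt "0 0 0 0 0 0 30"

```text
time: 23.9
tool_pos: [0.3847, 0.2347, 0.1817]
tool_rot: [-2.835, -1.353, 0.005]
contact_force: [-0.0, 0.2, -0.8]
width: 0.0369
grasp_force: 34.2
```

Run:
```python
from geo import *
from workcell import ctrl
s=ctrl.capture("scene")["pixels"][60:290,220:400]
cv2.imwrite("pics/s2.png",cv2.resize(s,None,fx=2.6,fy=2.6,interpolation=3)); st=ctrl.get_state(); print(st["tool_pos"],st["width"],st["grasp_force"])
p=st["tool_pos"]
for dz in(-.0489,-.0389,.03): print((proj("scene",[*p[:2],p[2]+dz])-[220,60])*2.6)
```

```text
[0.38493259 0.23470283 0.18199578] 0.037034894359599134 34.22758823951881
[197.62604307 364.57314769]
[198.08190236 353.22488438]
[201.40931861 270.39143857]
```

View pics/s2.png

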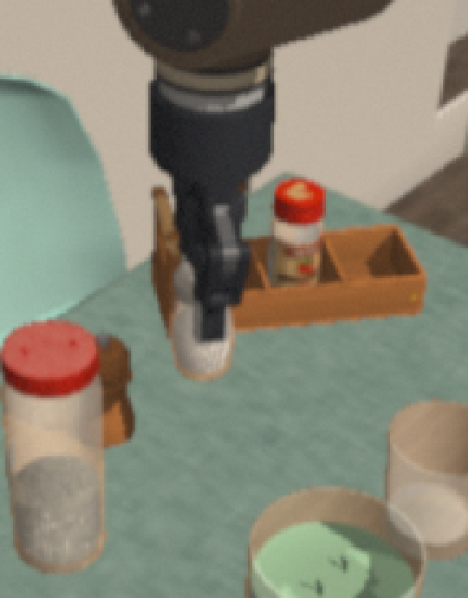

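Call:
carry_out --pt "-0.05 0.1 -0.1 0 0 0 30" --pt "-0.1 0.2 -0.05 0 0 0 30" --pt "-0.11 0.22 0 0 0 0 30" --pt "-0.11 0.22 0 0 0 0 30" --pt "-0.076 0.137 0 0 0 0 30" --pt "-0.2 0.16 0 0 0 0 30" --pt "-0.22 0.18 0 0 0 0 30" --pt "-0.22 0.18 0 0 0 0 30"

```text
time: 24.75
tool_pos: [0.4457, -0.0248, 0.2053]
tool_rot: [-2.834, -1.354, 0.001]
contact_force: [0.0, -0.5, 0.0]
width: 0.0367
grasp_force: 34.4
```

Call:
carry_out --pt "-0.18 0.15 0 0 0 0 30" --pt "-0.095 0.077 0 0 0 0 30" --pt "0 0 0 0 0 0 30" --pt "0 0 0 0 0 0 30" --pt "0 0 0 0 0 0 30"

```text
time: 25.25
tool_pos: [0.4464, -0.0761, 0.2055]
tool_rot: [-2.834, -1.354, 0.001]
contact_force: [-0.0, 0.1, -0.6]
width: 0.037
grasp_force: 34.4
```

Call:
carry_out --pt "-0.022 0 0.1 0 0 0 30" --pt "0 0 0.2 0 0 0 30" --pt "0 0 0.2 0 0 0 30" --pt "0 0 0.1 0 0 0 30" --pt "0 0 0.04 0 0 0 30" --pt "0 0 0 0 0 0 30" --pt "0 0 0 0 0 0 30"

```text
time: 25.95
tool_pos: [0.4453, -0.0794, 0.1109]
tool_rot: [2.833, 1.354, 0.002]
contact_force: [0.0, -0.3, 0.3]
width: 0.0365
grasp_force: 34.4
```

Run:
```python
from geo import *
from workcell import ctrl
st=ctrl.get_state(); p=st["tool_pos"]; print(p,st["contact_force"])
im=ctrl.capture("scene")["pixels"]; old=np.load("scene1.npz")["pixels"]
d=(cv2.absdiff(im,old).max(2)>25).astype(np.uint8)
for dz in(-.045,-.035,-.025):
    q=proj("scene",[*p[:2],p[2]+dz]); r=int(round(q[1])); c=np.nonzero(d[r,330:395])[0]+330; print(q,c.min() if len(c) else 0,c.max() if len(c) else 0,len(c))
print("well top centre",proj("scene",cad(0,-.0785,.038,o=(.4939,-.0185))))
```

```text
[ 0.44527831 -0.07936534  0.11089908] [ 0.01368018 -0.27345482  0.27924161]
[362.71562748 148.02604637] 330 372 40
[363.2248966 144.3290685] 330 372 29
[363.73988495 140.59057264] 330 373 28
well top centre [361.63733697 158.22792619]
```

Call:
carry_out --pt "-0.012 0 0.1 0 0 0 30" --pt "0 0 0.1 0 0 0 30" --pt "0 0 0.08 0 0 0 30" --pt "0 0 0.04 0 0 0 30" --pt "0 0 0.02 0 0 0 30" --pt "0 0 0 0 0 0 30" --pt "0 0 0 0 0 0 30"

```text
time: 26.7
tool_pos: [0.4438, -0.0811, 0.0594]
tool_rot: [2.835, 1.353, 0.001]
contact_force: [0.5, 0.2, -1.5]
width: 0.0365
grasp_force: 34.4
```

Call:
carry_out --pt "0 0 0.012 0 0 0 30" --pt "0 0 0.01 0 0 0 30" --pt "0 0 0.008 0 0 0 30" --pt "0 0 0 0 0 0 30" --pt "0 0 0 0 0 0 30"

```text
time: 27.2
tool_pos: [0.4438, -0.081, 0.0551]
tool_rot: [2.835, 1.353, 0.001]
contact_force: [-1.2, 1.5, 5.4]
width: 0.0369
grasp_force: 34.8
```

Touchdown at the expected height (0.0489 + 0.006 m). Opening gently.

Call:
carry_out --pt "0 0 0 0 0 0 39" --pt "0 0 0 0 0 0 43" --pt "0 0 0 0 0 0 47" --pt "0 0 0 0 0 0 50" --pt "0 0 0 0 0 0 52" --pt "0 0 0 0 0 0 52"

```text
time: 27.8
tool_pos: [0.4432, -0.0809, 0.0542]
tool_rot: [-2.835, -1.353, 0.0]
contact_force: [-0.2, 0.1, -0.1]
width: 0.0521
grasp_force: 0.0
```

Call:
carry_out --pt "0 0 -0.03 0 0 0 52" --pt "0 0 -0.1 0 0 0 55" --pt "0 0 -0.2 0 0 0 60" --pt "0 0 -0.25 0 0 0 70" --pt "0 0 -0.25 0 0 0 70" --pt "0 0 -0.25 0 0 0 70" --pt "0 0 -0.15 0 0 0 70" --pt "0 0 0 0 0 0 70"

```text
time: 28.6
tool_pos: [0.4454, -0.0818, 0.2437]
tool_rot: [2.829, 1.35, 0.01]
contact_force: [-0.7, 0.7, -0.7]
width: 0.0702
grasp_force: 0.0
```

Call:
carry_out --pt "-0.25 0.1 0 0 0 0 70" --pt "-0.3 0.1 0 0 0 0 70" --pt "-0.3 0 0 0 0 0 70" --pt "-0.3 -0.05 0 0 0 0 70" --pt "-0.3 0.1 0 0 0 0 70" --pt "-0.2 0.1 0 0 0 0 70" --pt "0 0 0 0 0 0 70" --pt "0 0 0 0 0 0 70"

```text
time: 29.4
tool_pos: [0.3278, -0.306, 0.2374]
tool_rot: [-2.834, -1.349, 0.0]
contact_force: [0.2, 0.2, -0.5]
width: 0.0703
grasp_force: 0.0
```

Run:
```python
from geo import *
from workcell import ctrl
st=ctrl.get_state(); print(st["tool_pos"],st["contact_force"])
old=C
for n in("scene","top"):
    im=ctrl.capture(n)["pixels"]; cv2.imwrite(f"pics/{n}_end.png",im)
    # new things vs. pictures with mill already in (scene1/top1) and vs. start
    for nm,ref in(("vs1",np.load(f"{n}1.npz")["pixels"]),("vs0",C[n]["pixels"])):
        m=(cv2.absdiff(im,ref).max(2)>40).astype(np.uint8); m=cv2.morphologyEx(m,cv2.MORPH_OPEN,np.ones((3,3)))
        print(n,nm,[cv2.boundingRect(c) for c in cv2.findContours(m,0,1)[0] if cv2.contourArea(c)>60])
```

```text
[ 0.3277967  -0.30604517  0.23738352] [ 0.23918896  0.23591092 -0.51787643]
scene vs1 [(339, 260, 23, 14), (290, 233, 15, 23), (258, 189, 14, 42), (184, 183, 27, 51), (286, 150, 21, 39), (543, 144, 17, 51), (345, 139, 28, 29), (316, 129, 29, 41), (429, 91, 100, 120), (504, 30, 56, 81), (479, 27, 50, 76), (540, 15, 20, 9), (509, 8, 28, 12), (462, 6, 45, 26), (151, 0, 52, 127)]
scene vs0 [(289, 216, 17, 40), (155, 215, 40, 79), (184, 183, 27, 52), (429, 178, 100, 33), (286, 150, 5, 24), (555, 148, 5, 25), (345, 139, 28, 29), (325, 129, 20, 26), (293, 110, 61, 78), (493, 109, 29, 15), (504, 34, 56, 77), (498, 32, 31, 71), (539, 15, 12, 9), (525, 12, 12, 9), (462, 6, 12, 26), (445, 0, 54, 151)]
top vs1 [(545, 406, 15, 14), (178, 401, 15, 12), (156, 399, 13, 10), (211, 392, 9, 21), (228, 387, 14, 13), (193, 374, 21, 25), (184, 367, 11, 15), (297, 365, 81, 55), (203, 354, 15, 19), (116, 303, 22, 70), (191, 259, 19, 17), (51, 259, 67, 52), (22, 255, 27, 43), (402, 245, 18, 15), (181, 221, 34, 34), (403, 205, 27, 40), (394, 205, 12, 15), (328, 185, 17, 25), (373, 183, 26, 59), (355, 174, 24, 15), (336, 166, 16, 20), (80, 105, 8, 23), (216, 87, 18, 8), (250, 79, 168, 73), (83, 37, 213, 383)]
top vs0 [(280, 377, 52, 43), (347, 358, 206, 62), (253, 259, 11, 13), (405, 211, 26, 35), (383, 197, 23, 24), (137, 197, 47, 32), (365, 169, 15, 12), (207, 159, 26, 30)]
```

Run:
```python
from geo import *
np.set_printoptions(precision=4,suppress=True)
R={}
for n,box in(("scene",(280,400,90,190)),("top",(325,445,150,270))):
    im=cv2.imread(f"pics/{n}_end.png"); h=cv2.cvtColor(im,cv2.COLOR_BGR2HSV); x0,x1,y0,y1=box
    H=h[y0:y1,x0:x1].astype(int)
    m=((H[...,0]<6)|(H[...,0]>174))&(H[...,1]>130)&(H[...,2]>80)
    g=(H[...,1]<75)&(H[...,2]>70)
    for k,q in(("red",m),("grey",g)):
        print(n,k,[tuple(np.add(cv2.boundingRect(c),(x0,y0,0,0))) for c in cv2.findContours(cv2.morphologyEx(q.astype(np.uint8),cv2.MORPH_CLOSE,np.ones((3,3))),0,1)[0] if cv2.contourArea(c)>15])
for k,c,z in(("lid",[.4886,-.0251],.112),("cap top",[.4438,-.081],.096),("cap c",[.4438,-.081],.083),("mill knob",[.536,.032],.173)): print(k,proj("scene",[*c,z]),proj("top",[*c,z]))
```

```text
scene red [(np.int64(326), np.int64(129), np.int64(19), np.int64(17))]
scene grey [(np.int64(280), np.int64(90), np.int64(120), np.int64(100))]
top red [(np.int64(382), np.int64(197), np.int64(25), np.int64(25))]
top grey [(np.int64(325), np.int64(150), np.int64(120), np.int64(120))]
lid [334.9937 133.2768] [394.3836 209.109 ]
cap top [365.2222 136.7191] [423.3822 233.2913]
cap c [364.5393 141.626 ] [421.745  233.8815]
mill knob [303.2637 111.1344] [367.2175 178.2789]
```

Run:
```python
from geo import *
for n,(x0,x1,y0,y1) in(("scene",(345,380,128,172)),("top",(405,440,218,252))):
    h=cv2.cvtColor(cv2.imread(f"pics/{n}_end.png"),cv2.COLOR_BGR2HSV)[y0:y1:2,x0:x1]
    print(n); [print(y0+2*i,"".join("#" if (s<70 and not 35<hh) or s<40 else ("o" if 5<hh<22 else ".") for hh,s,_ in r)) for i,r in enumerate(h)]
```

```text
scene
128 ###################################
130 ###################################
132 ###################################
134 ##################################o
136 ###############################o#o#
138 #####.#######################oooooo
140 ############################ooooooo
142 #############################oooooo
144 #################################oo
146 ##########################oo#######
148 ########ooooo############ooooo#####
150 ooooooooooooo############oooooo###.
152 ooooooooooo###############oooooo###
154 oooooooooo#################oooooo##
156 oooooooooo#################ooooooo#
158 ooooooooo##################oooooooo
160 ooooooooo##################oooooooo
162 ooooooooo##################oooooooo
164 oooooooooo################ooooooooo
166 oooooooooo#############oooooooooooo
168 ooooooooooooooooooooooooooooooooooo
170 ooooooooooooooooooooooooooooooooooo
top
218 ooooooooooooooooooooooo###.........
220 oooooooooooooooooooooooooo##.......
222 oooooooooooooooooooooooooooo###....
224 oooooooooooooo#####oooooooooooo##..
226 oooooooo##############oooooooooooo#
228 ooooo###################ooooooooooo
230 ooo######################oooooooooo
232 oo########################ooooooooo
234 oo########################ooooooooo
236 o########################oooooooooo
238 o#######################oooooooooo#
240 oo####################oooooooooo###
242 ooo#################ooooooooooo##..
244 oooooo###########oooooooooooo##....
246 oooooooooooooooooooooooooooo##.....
248 oooooooooooooooooooooooooo###......
250 ooooooooooooooooooooooooo##........
```

The shaker is upright: narrower neck at row 149, wider body centred at column 363, and well inside its compartment. The spice jar lid and mill are where they should be, and the look-alikes are unchanged from the start picture.

```bash
python3 -c "
from workcell import ctrl
print(ctrl.sign_off())"
```

```text
the job is handed in; nothing more can be done
None
```

The tall mill, spice jar and salt shaker stand upright in the caddy, stepping down in height from the handle end; both look-alikes are untouched, and the job was handed in at about 30 s of the 93 s allowed.

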